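Lay two cartons on their mats by tipping them over

TASK

Tip over the two standing cartons, in either order: with the fingertips push each one near the top of its front panel (the one with the pale window) so that it falls straight onto the place mat of its own colour and lies on its back, window up, wholly inside the mat's border. Each has to land there as it falls: do not pick the cartons up, slide them along standing, or let one come to lie outside its mat, and leave the tumbler, mug and trivet where they are.

Things in the scene. Friction and masses are not known exactly. Their poses are not given: they have to be found in the camera images.
- tea: green tea carton, rigid box 40 thick (own x) x 80 wide (own y) x 140 tall (own z), about 160 g, varying. Starts upright, its foot at or partly over one short end of the green mat, within 5 degrees of square to it. Origin: centre of the underside. Own -x: out of the front panel (broad, pale window), which looks away from the mat; own +x: out of its back, towards the mat
- tea_center (a point): centre of the green carton, 70 mm above its underside. Pushed near the top it tips over its foot instead of sliding; past about 17 degrees of tilt it falls by itself, and its foot may shift by a centimetre or so
- tea_c0 (a point): corner of the green carton's back face: bottom, own +y corner
- tea_c1 (a point): corner of the green carton's back face: bottom, own -y corner
- tea_c2 (a point): corner of the green carton's back face: top, own +y corner
- tea_c3 (a point): corner of the green carton's back face: top, own -y corner
- green_mat: green place mat with a pale border line along its edge, 200 long (own x) x 120 wide (own y), fixed, paper-thin and flat: nothing catches on it. Origin: its centre. Own +x runs along its length away from the standing green carton, the way that carton has to fall; it ends lying lengthwise on the mat
- cracker: orange cracker carton, rigid box 45 thick (own x) x 65 wide (own y) x 160 tall (own z), about 200 g, varying. Starts upright, its foot at or partly over one short end of the orange mat, within 5 degrees of square to it. Origin: centre of the underside. Own -x: out of the front panel (broad, pale window), which looks away from the mat; own +x: out of its back, towards the mat
- cracker_center (a point): centre of the orange carton, 80 mm above its underside. Pushed near the top it tips over its foot instead of sliding; past about 17 degrees of tilt it falls by itself, and its foot may shift by a centimetre or so
- cracker_c0 (a point): corner of the orange carton's back face: bottom, own +y corner
- cracker_c1 (a point): corner of the orange carton's back face: bottom, own -y corner
- cracker_c2 (a point): corner of the orange carton's back face: top, own +y corner
- cracker_c3 (a point): corner of the orange carton's back face: top, own -y corner
- orange_mat: orange place mat with a pale border line along its edge, 200 long (own x) x 120 wide (own y), fixed, paper-thin and flat: nothing catches on it. Origin: its centre. Own +x runs along its length away from the standing orange carton, the way that carton has to fall; it ends lying lengthwise on the mat
- tumbler: clear glass tumbler, upright, 72 mm across, 100 tall, loose, to be left alone. Origin: centre of the underside
- mug: blue enamel mug, upright, 82 mm across, 80 tall, handle at own +y, loose, to be left alone. Origin: centre of the underside
- trivet: white round ceramic trivet, 140 mm across, 11 thick, loose, to be left alone. Origin: centre of the underside
Things that resemble listed ones, but are neither listed nor needed, are in the scene too. Several things look just like the tea: the one meant starts farthest to the robot's right. There is more than one size of the cracker; the one meant has the size given above.

How it is judged (in metres and radians):
At the end, for the whole second after the job is handed in: Both cartons lie still on their backs (front panel up, within about 6 degrees of level), each with all four corners of its back within the edge of the mat of its own colour (3 mm over is allowed) (x of tea_c0 in the frame of green_mat between -0.103 and 0.103 m and y of tea_c0 in the frame of green_mat between -0.063 and 0.063 m and x of tea_c1 in the frame of green_mat between -0.103 and 0.103 m and y of tea_c1 in the frame of green_mat between -0.063 and 0.063 m and x of tea_c2 in the frame of green_mat between -0.103 and 0.103 m and y of tea_c2 in the frame of green_mat between -0.063 and 0.063 m and x of tea_c3 in the frame of green_mat between -0.103 and 0.103 m and y of tea_c3 in the frame of green_mat between -0.063 and 0.063 m and angle between each of tea, cracker's own x axis and vertical above 3.04 rad and linear speed of each of tea, cracker below 0.02 m/s and angular speed of each of tea, cracker below 0.1 rad/s and x of cracker_c0 in the frame of orange_mat between -0.103 and 0.103 m and y of cracker_c0 in the frame of orange_mat between -0.063 and 0.063 m and x of cracker_c1 in the frame of orange_mat between -0.103 and 0.103 m and y of cracker_c1 in the frame of orange_mat between -0.063 and 0.063 m and x of cracker_c2 in the frame of orange_mat between -0.103 and 0.103 m and y of cracker_c2 in the frame of orange_mat between -0.063 and 0.063 m and x of cracker_c3 in the frame of orange_mat between -0.103 and 0.103 m and y of cracker_c3 in the frame of orange_mat between -0.063 and 0.063 m); the robot touches nothing.
It fails at once if a carton is lifted (its centre rises 25 mm above its standing height) (height (world z) of tea_center above 0.095 m or height (world z) of cracker_center above 0.105 m).
It fails at once if a carton is pushed along more than 30 mm while it stands ((angle between tea's own z axis and vertical below 0.12 rad and distance of tea from where it was at the start of the episode above 0.03 m) or (angle between cracker's own z axis and vertical below 0.12 rad and distance of cracker from where it was at the start of the episode above 0.03 m)).
It fails at once if a carton lies down more than 6 mm outside its mat ((angle between tea's own z axis and vertical above 1.5 rad and not (x of tea_c0 in the frame of green_mat between -0.106 and 0.106 m and y of tea_c0 in the frame of green_mat between -0.066 and 0.066 m and x of tea_c1 in the frame of green_mat between -0.106 and 0.106 m and y of tea_c1 in the frame of green_mat between -0.066 and 0.066 m and x of tea_c2 in the frame of green_mat between -0.106 and 0.106 m and y of tea_c2 in the frame of green_mat between -0.066 and 0.066 m and x of tea_c3 in the frame of green_mat between -0.106 and 0.106 m and y of tea_c3 in the frame of green_mat between -0.066 and 0.066 m)) or (angle between cracker's own z axis and vertical above 1.5 rad and not (x of cracker_c0 in the frame of orange_mat between -0.106 and 0.106 m and y of cracker_c0 in the frame of orange_mat between -0.066 and 0.066 m and x of cracker_c1 in the frame of orange_mat between -0.106 and 0.106 m and y of cracker_c1 in the frame of orange_mat between -0.066 and 0.066 m and x of cracker_c2 in the frame of orange_mat between -0.106 and 0.106 m and y of cracker_c2 in the frame of orange_mat between -0.066 and 0.066 m and x of cracker_c3 in the frame of orange_mat between -0.106 and 0.106 m and y of cracker_c3 in the frame of orange_mat between -0.066 and 0.066 m))).
It fails at once if a carton has fallen on its front or on a side ((angle between tea's own z axis and vertical above 1.4 rad and angle between tea's own x axis and vertical below 2.6 rad) or (angle between cracker's own z axis and vertical above 1.4 rad and angle between cracker's own x axis and vertical below 2.6 rad)).
It fails at once if the tumbler, mug or trivet is shifted more than 15 mm or tipped ((distance of tumbler from where it was at the start of the episode above 0.015 m or angle between tumbler's own z axis and vertical above 0.2 rad) or (distance of mug from where it was at the start of the episode above 0.015 m or angle between mug's own z axis and vertical above 0.2 rad) or (distance of trivet from where it was at the start of the episode above 0.015 m or angle between trivet's own z axis and vertical above 0.2 rad)).
It also fails if it takes over 40 s, if anything falls off the work surface, if the arm or the gripper's body presses on something with over 40 N, if the wrist force passes 120 N, or if a joint passes its speed limit or range.

ROBOT

A 6-joint arm with a two-finger parallel gripper is mounted at the origin on the work surface. World frame = base frame: x ahead of the robot, y to its left, z up, the work surface at z = 0. Lengths are in m, angles in degrees, forces in N, time in s.
With the tool pointing down it reaches from about 0.4 to 0.825 m from the base axis. Payload 7 kg.
Tool frame: the origin (TCP) lies midway between the tips of the shut fingers; the grasp point (between the pads) lies 19 mm behind it (r.grasp_offset is the distance from the TCP to the grasp point, in m); z points along the fingers, x is the direction in which the jaws open and shut, and the axes are right-handed (so a half turn about z gives the same grasp; the last joint's range is limited). The gripper opens to 88 mm and grips with 3 to 60 N. Pads are 19 mm wide; open, the fingers measure 130 mm over their backs; the gripper's body (78 mm by 193 mm) begins 47 mm behind the grasp point.
Start: joints at [93.283, 20.546, 0.682, 0, -70.136, -16.507], TCP at [0.154, 0.657, 0.227] pointing down, gripper open.
Joint ranges: [-176.03, 176.03], [-82.01, 121.73], [-58.28, 71.71], [-173.87, 95.51], [-174.79, -0.11], [-173.66, 173.66]. Speed limits (degrees/s): [136.94, 136.94, 172.46, 180, 180, 180].

INTERFACE

Orientations are given as [roll, pitch, yaw] about the fixed x, y, z axes, in that order (R = Rz(yaw) Ry(pitch) Rx(roll)).
In Python, from plant import r gives the robot as it stands.
- The arm moves only by the tool step_arm, never from a script. Its argument "deltas" is a list of rows, each a list of 7 numbers: the turn, a rotation vector about the tool's x, y, z in rad, then the shift along the tool's x, y, z in mm, then the opening, from -1 (shut) to 1 (fully open), so that 0 is half open. In form: [[ax, ay, az, x, y, z, grip], ...]. A call has 1 to 10 rows; each row shifts and turns the pose as measured when the row begins, along the tool's axes as they then stand; what a row does not reach is not made up. A row lasts 1/10 s, in which the tool goes at most 50 mm and 8.59 degrees, less where a joint would pass 70% of its speed; a pose out of reach is approached as far as the arm can. A call with a gripper value outside its range is refused whole. The fingers move at their own pace and stop on an object; "squeeze" is the grip in N (left out, the last holds). Time passes only in rows, so rows that do not move let the fingers close. It gives the time, the measured TCP pose, the force and the opening at its end, in the units of the state.
- r.get_state(): the state, without advancing time (a new reading comes with each control period).
- r.capture(name): name is "scene" or "top" or "wrist"; returns the picture (420x560x3 uint8, red, green, blue); there is no depth.
- r.camera_info(name): a dict with "vertical_fov" (degrees; the focal length in pixels is half the picture's height over the tangent of half this angle, whatever the lens; pixels are square), "cx", "cy" (the principal point, pixels), "view" (4x4, takes a point from world to camera coordinates). Camera axes: x right, y down, z forward; pixel columns grow to the right and rows downward; lengths in m; the calibration is good to about 2 mm. A picture is of the moment at which its call begins: read the wrist's pose just before it. camera_info takes no time and is no camera call; for the wrist camera it gives the pose at the moment of the call.
- r.close_job(): hands the job in, once; it reports no verdict.
The state is a dict: "time_s": time; "joints": joint angles; "qd": joint speeds; "joint_torque": joint torques, N m; "tcp_pos": TCP position; "eef_rot": TCP orientation; "contact_force": force on the tool from outside, world axes, zero at the start; "moment": the same for the moment, N m; "gripper_width": finger opening in m.
Only numpy, scipy, OpenCV 4.12 (cv2) and the standard library are available. Lean on these libraries where they do the work, as an engineer would, in place of code of your own. Each camera call takes 0.05 s, during which the arm holds its last target.

## Working session

There is one attempt and no reset: what is moved stays moved. The work goes in short steps, Python scripts to look and compute and a tool call to move; the robot and the scene stay as the last step left them, time stands still between calls to the robot, and variables do not carry over. Pictures are saved under pics/ and viewed, and the job is handed in when it is done.

Besides the shell and the picture viewer there is one more tool, called after ">>>" in YAML: its name, and indented under it one key for each argument. step_arm: Moves the arm, as the interface text tells. Its arguments: {"type":"object","properties":{"deltas":{"type":"array","items":{"type":"array","items":{"type":"number"}}},"squeeze":{"type":"number"}},"required":["deltas"]}

```bash
mkdir -p pics; ls
python3 - <<'E'
from plant import r
import cv2
print(r.get_state())
for n in("scene","top","wrist"):
    i=r.camera_info(n); print(n,i)
    cv2.imwrite(f"pics/{n}0.png",r.capture(n)[:,:,::-1])
E
```

```text
pics
{'time_s': 0.0, 'joints': array([ 9.32848824e+01,  2.05916554e+01,  6.33544705e-01, -2.10310052e-02,
       -7.01352426e+01, -1.65090651e+01]), 'qd': array([-0.02030881,  0.07002596,  0.01174653, -0.02434626, -0.09502349,
        0.08276883]), 'joint_torque': array([-2.09575366e-03, -5.82708871e+01,  2.93062609e+01,  6.99722975e+00,
        6.91663125e-03, -1.56422452e-04]), 'tcp_pos': array([0.15429807, 0.65662348, 0.22561559]), 'eef_rot': array([-1.79992425e+02, -9.51234303e-02, -1.03231351e+02]), 'contact_force': array([-0.10408843,  0.08885579,  0.23876773]), 'moment': array([ 0.05587778,  0.00271663, -0.01966187]), 'gripper_width': 0.08751147857222738}
scene {'vertical_fov': 44.85809200232139, 'cx': 278.41196868321333, 'cy': 204.5863566345687, 'view': array([[-0.10830869,  0.99390101,  0.02073681,  0.0525039 ],
       [ 0.56604418,  0.07880475, -0.82059966, -0.23403887],
       [-0.81722899, -0.07714013, -0.57112712,  1.89641497],
       [ 0.        ,  0.        ,  0.        ,  1.        ]])}
top {'vertical_fov': 50.85147145590431, 'cx': 274.4270310660718, 'cy': 207.80446113329342, 'view': array([[ 1.50923193e-02, -9.99885985e-01,  4.87932446e-04,
        -9.94940339e-03],
       [-9.98771109e-01, -1.50985268e-02, -4.72049442e-02,
         5.95587136e-01],
       [ 4.72069292e-02,  2.25099260e-04, -9.98885106e-01,
         1.36697333e+00],
       [ 0.00000000e+00,  0.00000000e+00,  0.00000000e+00,
         1.00000000e+00]])}
wrist {'vertical_fov': 59.32177056480297, 'cx': 276.138551329604, 'cy': 209.08647881201318, 'view': array([[-0.22892899, -0.97344148,  0.00178846,  0.67495572],
       [-0.93706727,  0.2208715 ,  0.2704084 , -0.03326207],
       [-0.26362177,  0.06022841, -0.96274405,  0.39082856],
       [ 0.        ,  0.        ,  0.        ,  1.        ]])}
```

View pics/scene0.png

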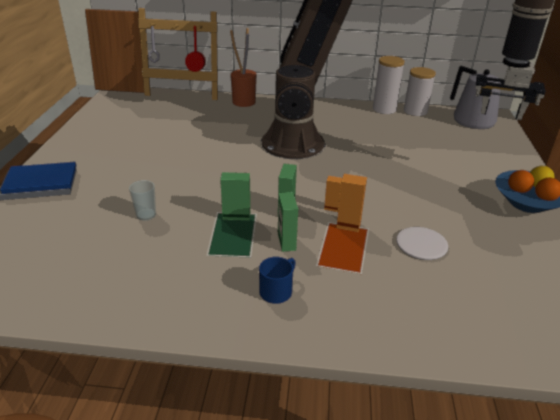

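View pics/top0.png

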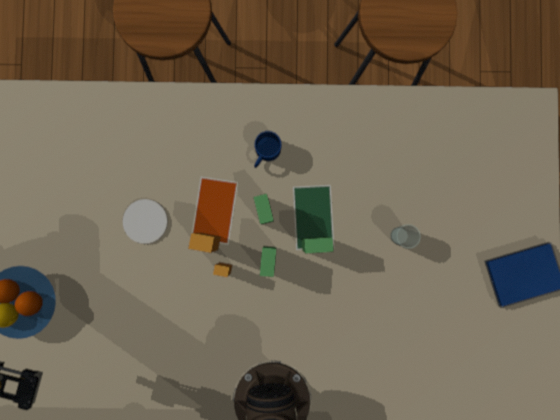

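View pics/wrist0.png

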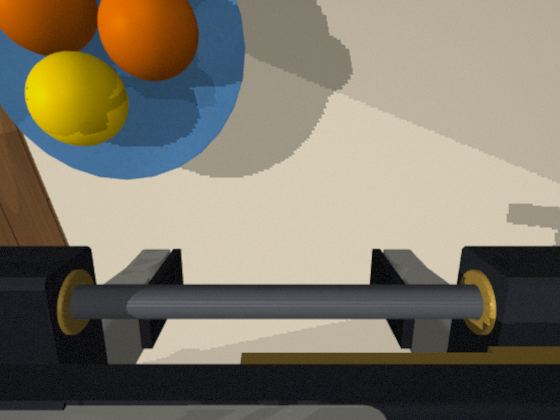

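The top view (up is +x, left is +y) shows green cartons at (317,245), (263,208) and (268,261). The one meant is (317,245): it is farthest right and stands at the end of the green mat. The orange cartons are at (204,242), larger and at the end of the orange mat, and (222,270), smaller. The one meant is (204,242). Next I'll measure these and confirm with a crop.

```bash
cat > h.py <<'E'
import numpy as np, cv2
def K(i):
    f=210/np.tan(np.radians(i["vertical_fov"]/2)); return f,i["cx"],i["cy"]
def cast(i,uv,z):
    f,cx,cy=K(i); V=i["view"]; R=V[:3,:3]; c=-R.T@V[:3,3]
    uv=np.atleast_2d(uv); d=np.c_[(uv[:,0]-cx)/f,(uv[:,1]-cy)/f,np.ones(len(uv))]@R
    return (c+d*((z-c[2])/d[:,2])[:,None])[:,:2]
def proj(i,P):
    f,cx,cy=K(i); V=i["view"]; q=np.atleast_2d(P)@V[:3,:3].T+V[:3,3]
    return np.c_[f*q[:,0]/q[:,2]+cx,f*q[:,1]/q[:,2]+cy]
E
python3 - <<'E'
import cv2,numpy as np
from h import *
from plant import r
i=r.camera_info("top")
im=cv2.imread("pics/top0.png"); hsv=cv2.cvtColor(im,cv2.COLOR_BGR2HSV)
for (u,v) in[(317,245),(263,208),(268,261),(313,215),(204,243),(222,270),(215,210),(330,230)]: print((u,v),hsv[v,u],im[v,u])
cv2.imwrite("pics/crop_top.png",cv2.resize(im[165:285,170:350],None,fx=4.4,fy=4.4,interpolation=cv2.INTER_CUBIC))
s=cv2.imread("pics/scene0.png")
cv2.imwrite("pics/crop_sc.png",cv2.resize(s[155:275,200:380],None,fx=4.4,fy=4.4,interpolation=cv2.INTER_CUBIC))
E
```

```text
(317, 245) [ 62 101 119] [ 75 119  72]
(263, 208) [ 61 101 119] [ 74 119  72]
(268, 261) [ 62 102 118] [ 74 118  71]
(313, 215) [ 70 125  61] [41 61 31]
(204, 243) [ 17 180 153] [ 45 107 153]
(222, 270) [ 18 180 153] [ 45 108 153]
(215, 210) [ 11 229 129] [ 13  57 129]
(330, 230) [ 70 117  72] [50 72 39]
```

View pics/crop_top.png

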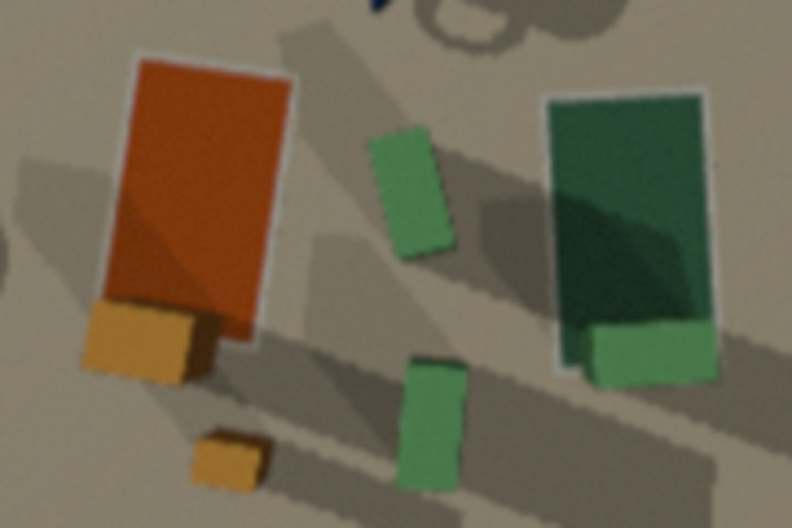

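View pics/crop_sc.png

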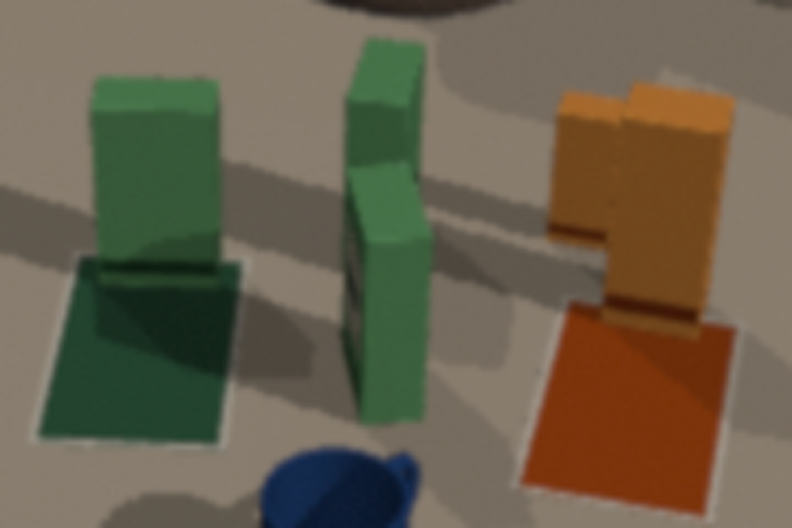

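The crops confirm both choices: the target tea is at the end of the green mat, and the tall orange carton stands at the end of the orange mat.

```bash
cat > meas.py <<'E'
import cv2,numpy as np
from h import *
from plant import r
i=r.camera_info("top")
im=cv2.imread("pics/top0.png"); S=4
big=cv2.resize(im,None,fx=S,fy=S,interpolation=cv2.INTER_CUBIC); hsv=cv2.cvtColor(big,cv2.COLOR_BGR2HSV)
def unb(p): return (np.asarray(p,float)+.5)/S-.5
def comp(lo,hi,seed):
    m=cv2.inRange(hsv,lo,hi); n,l=cv2.connectedComponents(m); k=l[seed[1]*S,seed[0]*S]; assert k
    m=(l==k).astype(np.uint8); c=max(cv2.findContours(m,cv2.RETR_EXTERNAL,cv2.CHAIN_APPROX_NONE)[0],key=cv2.contourArea)
    return unb(c[:,0]+0.0)
def rect(P):
    (c,s,a)=cv2.minAreaRect((P*1000).astype(np.float32)); b=cv2.boxPoints((c,s,a)); return np.array(c),s,a,b
for n,lo,hi,seed,h,sp in[("tea",(50,60,97),(75,255,255),(317,245),.14,(317,245)),("cracker",(10,120,128),(25,255,255),(204,243),.16,0),
  ("teaB",(50,60,97),(75,255,255),(263,208),.14,0),("teaC",(50,60,97),(75,255,255),(268,261),.14,0),("crS",(10,120,128),(25,255,255),(222,270),.11,0)]:
    P=cast(i,comp(lo,hi,seed),h); c,s,a,b=rect(P); print(n,c.round(1),np.round(s,1),round(a,1),b.round(0).tolist())
for n,lo,hi,seed in[("green",(55,75,15),(80,255,96),(313,205)),("orange",(3,200,60),(14,255,200),(215,205))]:
    P=cast(i,comp(lo,hi,seed),0); c,s,a,b=rect(P); print(n,c.round(1),np.round(s,1),round(a,1),b.round(1).tolist())
E
python3 meas.py
```

```text
tea [ 485.9 -126.6] [41.6 81.7] 5.8 [[461.0, -88.0], [469.0, -169.0], [511.0, -165.0], [502.0, -84.0]]
cracker [489.1 203.3] [64.1 44.8] 79.6 [[461.0, 176.0], [505.0, 168.0], [517.0, 231.0], [473.0, 239.0]]
teaB [587.7  31.2] [79.6 40.1] 15.3 [[544.0, 40.0], [555.0, 1.0], [631.0, 22.0], [621.0, 61.0]]
teaC [436.3  16.5] [41.1 80.1] 84.8 [[395.0, -0.0], [474.0, -8.0], [478.0, 33.0], [398.0, 41.0]]
crS [407.2 151.7] [42.5 29. ] 80.9 [[390.0, 133.0], [418.0, 128.0], [425.0, 170.0], [396.0, 175.0]]
green [ 562.5 -123.5] [199.9 106.6] 3.7 [[459.29998779296875, -76.80000305175781], [466.20001220703125, -183.1999969482422], [665.7000122070312, -170.1999969482422], [658.7999877929688, -63.79999923706055]]
orange [586.2 189.9] [104.8 184.8] 82.3 [[487.6000061035156, 150.3000030517578], [670.7000122070312, 125.5999984741211], [684.7000122070312, 229.39999389648438], [501.6000061035156, 254.1999969482422]]
```

Run:
```python
from h import *
from plant import r
i=r.camera_info("top")
def f(p): return cast(i,(np.array(p,float)+.5)/4.4-.5+[170,165],0)*1000
g=f([(545,95),(708,89),(557,374),(718,320)]); o=f([(136,52),(297,74),(255,345),(103,300)])
for n,p in(("g",g),("o",o)):
    print(n,p.round(1).tolist(),"w",np.linalg.norm(p[0]-p[1]),"side dirs",np.degrees(np.arctan2(*(p[0]-p[2 if n=='g' else 3])[::-1])),np.degrees(np.arctan2(*(p[1]-p[3 if n=='g' else 2])[::-1])))
    print("far edge yaw",np.degrees(np.arctan2(*(p[0]-p[1])[::-1]))-90)
    if n=='g': print("len",np.linalg.norm(p[0]-p[2]))
    else: print("len",np.linalg.norm(p[1]-p[2]))
# back bottom edges in scene
s=r.camera_info("scene")
def fs(p,z=0): return cast(s,(np.array(p,float)+.5)/4.4-.5+[200,155],z)*1000
print("tea foot",fs([(103,285),(217,288)]).round(1).tolist(),"cr foot",fs([(602,322),(698,337)]).round(1).tolist())
print("mat g",fs([(78,257),(243,263),(220,444),(34,440)]).round(1).tolist()); print("mat o",fs([(570,302),(738,326),(707,517),(517,487)]).round(1).tolist())
```

```text
g [[665.7, -60.2], [671.8, -177.4], [465.8, -71.4], [506.0, -186.1]] w 117.38382580360451 side dirs 3.2027768134526537 2.991950751197659
far edge yaw 2.9825754544810366
len 200.22267280790246
o [[692.3, 234.7], [678.2, 118.5], [483.2, 144.8], [513.7, 254.2]] w 117.08419875476568 side dirs -6.235523348905401 -7.687148842418385
far edge yaw -6.939788819580116
len 196.73022254307068
tea foot [[512.3, -160.2], [505.3, -84.6]] cr foot [[508.0, 171.0], [515.6, 233.4]]
mat g [[483.4, -183.2], [475.0, -71.6], [662.1, -58.1], [673.3, -170.5]]
mat o [[488.9, 149.5], [500.2, 259.8], [689.1, 235.2], [677.4, 123.0]]
```

```bash
cat > go.py <<'E'
import sys,numpy as np
from plant import r
from scipy.spatial.transform import Rotation as R
s=r.get_state(); x,y,z,yaw=map(float,sys.argv[1:5])
R0=R.from_euler('xyz',s["eef_rot"],degrees=True); R1=R.from_euler('xyz',[180,0,yaw],degrees=True)
print("t",s["time_s"],s["tcp_pos"].round(4),s["eef_rot"].round(2),s["contact_force"].round(1))
print("rot",(R0.inv()*R1).as_rotvec().round(4),"shift",(R0.inv().apply(np.array([x,y,z])-s["tcp_pos"])*1000).round(1))
E
python3 go.py .425 .215 .226 -99
```

```text
t 0.15 [0.1543 0.6568 0.2258] [-1.7999e+02 -7.0000e-02 -1.0323e+02] [ 0.3 -0.9  0.1]
rot [-0.0001 -0.0013 -0.0738] shift [ 3.681e+02 -3.646e+02  3.000e-01]
```

>>> step_arm:
  deltas:
    - [0,0,-0.037,33,-33,0,-1]
    - [0,0,-0.037,33,-33,0,-1]
    - [0,0,0,33,-33,0,-1]
    - [0,0,0,33,-33,0,-1]
    - [0,0,0,33,-33,0,-1]
    - [0,0,0,33,-33,0,-1]
    - [0,0,0,33,-33,0,-1]
    - [0,0,0,33,-33,0,-1]
    - [0,0,0,33,-33,0,-1]
    - [0,0,0,33,-33,0,-1]

```text
time_s: 1.15
tcp_pos: [0.4305, 0.2659, 0.2235]
eef_rot: [-180.0, -0.3, -98.3]
contact_force: [1.2, 0.6, -1.2]
gripper_width: 0.013
```

```bash
python3 go.py .425 .215 .226 -99
```

```text
t 1.15 [0.4305 0.2659 0.2235] [-179.97   -0.3   -98.29] [ 1.2  0.6 -1.2]
rot [-0.0005 -0.0052  0.0124] shift [51.2 -1.9 -2.2]
```

>>> step_arm:
  deltas:
    - [0,-0.005,0.006,25,0,0,-1]
    - [0,0,0.006,20,0,0,-1]
    - [0,0,0,0,0,0,-1]
    - [0,0,0,0,0,0,-1]

```text
time_s: 1.55
tcp_pos: [0.4251, 0.2147, 0.2233]
eef_rot: [-180.0, -0.1, -99.4]
contact_force: [-0.3, -0.0, -1.1]
gripper_width: 0.0004
```

```bash
python3 go.py .425 .2145 .140 -99.5
python3 - <<'E'
from plant import r
import cv2
for n in("scene","top"):
    cv2.imwrite(f"pics/{n}1.png",r.capture(n)[:,:,::-1])
a=cv2.imread("pics/scene1.png")[100:275,200:420]; b=cv2.imread("pics/top1.png")[165:340,150:370]
cv2.imwrite("pics/c1.png",cv2.resize(cv2.vconcat([a,b])[:, :],None,fx=1.7*1,fy=1.7,interpolation=cv2.INTER_CUBIC))
E
```

```text
t 1.55 [0.4251 0.2147 0.2233] [-1.800e+02 -8.000e-02 -9.939e+01] [-0.3 -0.  -1.1]
rot [-0.     -0.0013  0.0019] shift [ 0.1  0.1 83.3]
```

View pics/c1.png

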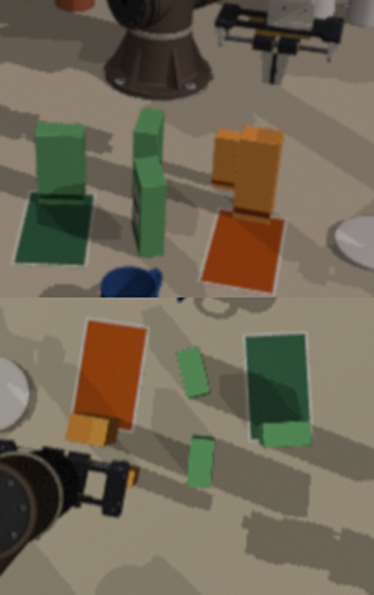

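The gripper is behind the tall orange carton, over the clear table and above the small carton. I'll descend, then push slowly along tool −y.

>>> step_arm:
  deltas:
    - [0,0,0,0,0,35,-1]
    - [0,0,0,0,0,35,-1]
    - [0,0,0,0,0,11,-1]
    - [0,0,0,0,-10,0,-1]
    - [0,0,0,0,-10,0,-1]
    - [0,0,0,0,0,0,-1]

```text
time_s: 2.25
tcp_pos: [0.4472, 0.2187, 0.1415]
eef_rot: [-179.8, 0.1, -98.8]
contact_force: [-0.3, -0.5, 0.4]
gripper_width: 0.0006
```

```bash
python3 go.py .46 .2085 .142 -99.5
```

```text
t 2.25 [0.4472 0.2187 0.1415] [-1.7982e+02  1.0000e-01 -9.8790e+01] [-0.3 -0.5  0.4]
rot [-0.003   0.0017  0.0123] shift [  8.1 -14.2  -0.5]
```

>>> step_arm:
  deltas:
    - [0,0,0.01,8,0,0,-1]
    - [0,0,0,0,0,0,-1]

```text
time_s: 2.45
tcp_pos: [0.4468, 0.2109, 0.1424]
eef_rot: [-179.8, 0.2, -99.4]
contact_force: [-0.4, 0.1, 0.1]
gripper_width: 0.0003
```

```bash
python3 go.py .46 .2085 .142 -99.5
```

```text
t 2.45 [0.4468 0.2109 0.1424] [-1.7978e+02  1.7000e-01 -9.9440e+01] [-0.4  0.1  0.1]
rot [-0.0039  0.0029  0.0011] shift [  0.2 -13.4   0.5]
```

Now the tipping push, in small pieces.

>>> step_arm:
  deltas:
    - [0,0,0,0,-7,0,-1]
    - [0,0,0,0,-7,0,-1]
    - [0,0,0,0,-7,0,-1]
    - [0,0,0,0,-7,0,-1]

```text
time_s: 2.85
tcp_pos: [0.4765, 0.2061, 0.1443]
eef_rot: [-179.7, 0.3, -99.4]
contact_force: [-0.4, 0.8, 0.6]
gripper_width: 0.0007
```

```bash
python3 go.py .49 .2035 .142 -99.5
python3 - <<'E'
from plant import r
import cv2
for n in("scene","top"):
    cv2.imwrite(f"pics/{n}2.png",r.capture(n)[:,:,::-1])
a=cv2.imread("pics/scene2.png")[100:275,200:420]; b=cv2.imread("pics/top2.png")[165:340,150:370]
cv2.imwrite("pics/c2.png",cv2.resize(cv2.vconcat([a,b]),None,fx=1.7,fy=1.7,interpolation=cv2.INTER_CUBIC))
E
```

```text
t 2.85 [0.4765 0.2061 0.1443] [-179.67    0.32  -99.41] [-0.4  0.8  0.6]
rot [-0.0057  0.0056  0.0015] shift [  0.4 -13.8   2.4]
```

View pics/c2.png

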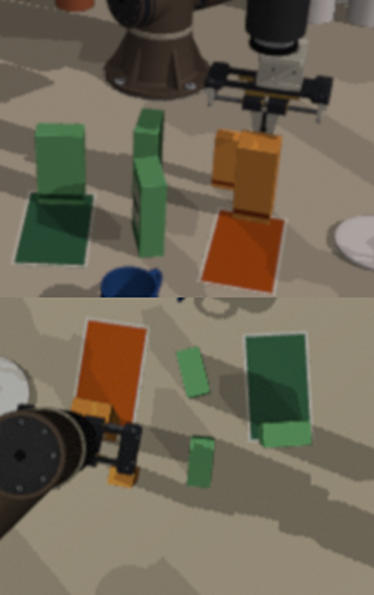

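The top of the orange carton has moved forward while its foot has stayed put, so it is tilting. I'll keep pushing.

>>> step_arm:
  deltas:
    - [0,0,0,0,-8,0,-1]
    - [0,0,0,0,-8,0,-1]
    - [0,0,0,0,-8,0,-1]
    - [0,0,0,0,-8,0,-1]
    - [0,0,0,0,-4,0,-1]
    - [0,0,0,0,0,0,-1]
    - [0,0,0,0,0,0,-1]
    - [0,0,0,0,0,0,-1]

```text
time_s: 3.75
tcp_pos: [0.5156, 0.1992, 0.1435]
eef_rot: [-179.7, 0.2, -99.5]
contact_force: [-0.6, 0.6, -0.6]
gripper_width: 0.0004
```

Run:
```python
from plant import r
import cv2
for n in("scene","top"):
    cv2.imwrite(f"pics/{n}3.png",r.capture(n)[:,:,::-1])
a=cv2.imread("pics/scene3.png")[100:275,200:420]; b=cv2.imread("pics/top3.png")[165:340,150:370]
cv2.imwrite("pics/c3.png",cv2.resize(cv2.vconcat([a,b]),None,fx=1.7,fy=1.7,interpolation=cv2.INTER_CUBIC))
```

```text
(no output)
```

View pics/c3.png

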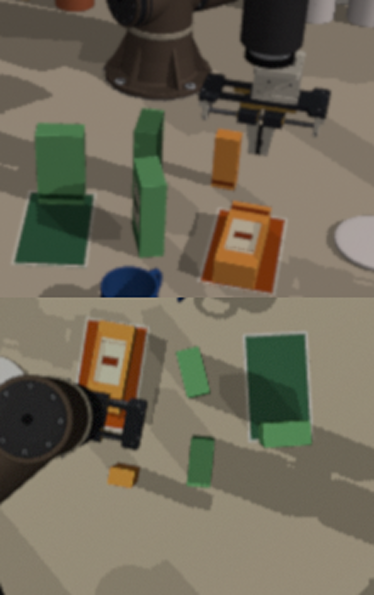

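The orange carton lies window up inside its mat. Next I'll raise the arm and cross over to the tea.

>>> step_arm:
  deltas:
    - [0,0,0,0,0,-40,-1]
    - [0,0,0,0,0,-40,-1]
    - [0,0,0,0,0,0,-1]

```text
time_s: 4.15
tcp_pos: [0.5139, 0.1986, 0.2252]
eef_rot: [-179.8, 0.1, -99.4]
contact_force: [0.8, 0.1, 0.3]
gripper_width: 0.0006
```

```bash
python3 go.py .425 -.132 .22 -85.5
```

```text
t 4.15 [0.5139 0.1986 0.2252] [-1.7983e+02  1.0000e-01 -9.9440e+01] [0.8 0.1 0.3]
rot [-0.0031  0.0013 -0.2432] shift [340.7  33.5   4.5]
```

>>> step_arm:
  deltas:
    - [0,0,-0.08,20,10,0,-1]
    - [0,0,-0.08,30,10,0,-1]
    - [0,0,-0.08,30,10,0,-1]
    - [0,0,0,35,5,0,-1]
    - [0,0,0,35,5,0,-1]
    - [0,0,0,35,5,0,-1]
    - [0,0,0,35,5,0,-1]

```text
time_s: 4.85
tcp_pos: [0.4681, -0.0219, 0.2251]
eef_rot: [-179.5, 0.3, -84.6]
contact_force: [0.4, -0.3, 0.5]
gripper_width: 0.0005
```

```bash
python3 go.py .425 -.132 .22 -85.5
```

```text
t 4.85 [ 0.4681 -0.0219  0.2251] [-179.51    0.26  -84.58] [ 0.4 -0.3  0.5]
rot [-0.0085  0.0046  0.0161] shift [105.6  53.3   4.1]
```

>>> step_arm:
  deltas:
    - [-0.008,0.004,0.016,30,15,0,-1]
    - [0,0,0,30,16,0,-1]
    - [0,0,0,25,14,0,-1]
    - [0,0,0,8,4,0,-1]
    - [0,0,0,0,0,0,-1]

```text
time_s: 5.35
tcp_pos: [0.4232, -0.1248, 0.2242]
eef_rot: [-179.9, 0.0, -85.7]
contact_force: [0.3, -0.1, -0.6]
gripper_width: 0.0004
```

```bash
python3 go.py .425 -.132 .122 -85.5
python3 - <<'E'
from plant import r
import cv2
for n in("scene","top"):
    cv2.imwrite(f"pics/{n}4.png",r.capture(n)[:,:,::-1])
a=cv2.imread("pics/scene4.png")[100:275,160:380]; b=cv2.imread("pics/top4.png")[165:340,150:370]
cv2.imwrite("pics/c4.png",cv2.resize(cv2.vconcat([a,b]),None,fx=1.7,fy=1.7,interpolation=cv2.INTER_CUBIC))
E
```

```text
t 5.35 [ 0.4232 -0.1248  0.2242] [-1.7992e+02  5.0000e-02 -8.5720e+01] [ 0.3 -0.1 -0.6]
rot [-0.0015  0.0008 -0.0038] shift [  7.4  -1.1 102.2]
```

View pics/c4.png

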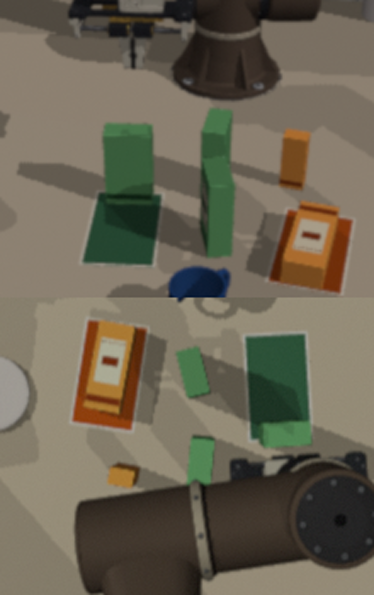

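>>> step_arm:
  deltas:
    - [0,0,0,7,0,30,-1]
    - [0,0,0,0,0,30,-1]
    - [0,0,0,0,0,28,-1]
    - [0,0,0,0,0,12,-1]
    - [0,0,0,0,0,0,-1]

```text
time_s: 5.95
tcp_pos: [0.429, -0.1265, 0.122]
eef_rot: [-179.6, 0.0, -85.3]
contact_force: [0.1, -0.5, 0.4]
gripper_width: 0.0005
```

```bash
python3 go.py .447 -.130 .123 -85
python3 - <<'E'
from plant import r
import cv2
for n in("scene",):
    cv2.imwrite(f"pics/{n}5.png",r.capture(n)[:,:,::-1])
a=cv2.imread("pics/scene5.png")[50:275,160:430]
cv2.imwrite("pics/c5.png",cv2.resize(a,None,fx=2,fy=2,interpolation=cv2.INTER_CUBIC))
E
```

```text
t 5.95 [ 0.429  -0.1265  0.122 ] [-1.7962e+02  5.0000e-02 -8.5300e+01] [ 0.1 -0.5  0.4]
rot [-0.0066  0.0008 -0.0052] shift [  5.  -17.7  -0.9]
```

View pics/c5.png

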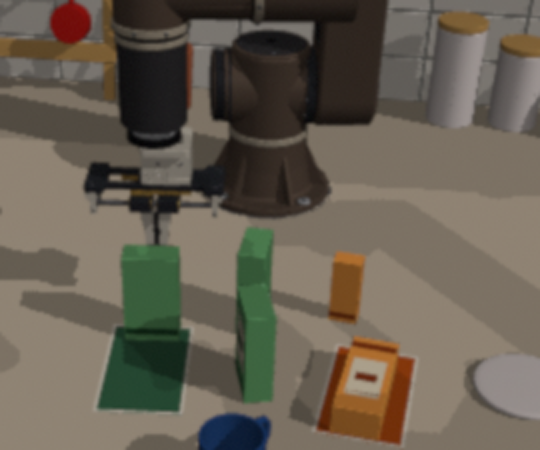

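The arm is well clear of the other objects, and the finger sits behind the tea at (155,235). I'll shift it 5 mm sideways and start the push.

>>> step_arm:
  deltas:
    - [0,0,0,5,-6,0,-1]
    - [0,0,0,0,-7,0,-1]
    - [0,0,0,0,0,0,-1]

```text
time_s: 6.3
tcp_pos: [0.4465, -0.1295, 0.1253]
eef_rot: [-179.3, 0.0, -85.1]
contact_force: [0.6, -0.5, 0.2]
gripper_width: 0.0006
```

```bash
python3 go.py .449 -.1295 .123 -85
```

```text
t 6.3 [ 0.4465 -0.1295  0.1253] [-1.7934e+02  2.0000e-02 -8.5140e+01] [ 0.6 -0.5  0.2]
rot [-0.0116  0.0003 -0.0024] shift [ 0.2 -2.5  2.4]
```

>>> step_arm:
  deltas:
    - [-0.006,0,0,0,-7,2,-1]
    - [0,0,0,0,-7,1,-1]
    - [0,0,0,0,-7,0,-1]
    - [0,0,0,0,-7,0,-1]
    - [0,0,0,0,-8,0,-1]
    - [0,0,0,0,-8,0,-1]
    - [0,0,0,0,-8,0,-1]
    - [0,0,0,0,0,0,-1]

```text
time_s: 7.1
tcp_pos: [0.5046, -0.1248, 0.1235]
eef_rot: [-179.6, 0.0, -85.2]
contact_force: [-0.3, -0.2, -1.2]
gripper_width: 0.0006
```

Run:
```python
from plant import r
import cv2
for n in("scene","top"):
    cv2.imwrite(f"pics/{n}6.png",r.capture(n)[:,:,::-1])
a=cv2.imread("pics/scene6.png")[100:275,160:380]; b=cv2.imread("pics/top6.png")[165:340,150:370]
cv2.imwrite("pics/c6.png",cv2.resize(cv2.vconcat([a,b]),None,fx=1.7,fy=1.7,interpolation=cv2.INTER_CUBIC))
```

```text
(no output)
```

View pics/c6.png

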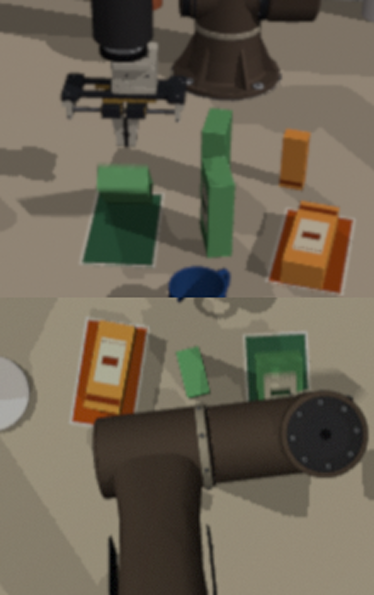

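The tea was caught mid-fall. I'll raise and retract the arm, then check.

>>> step_arm:
  deltas:
    - [0,0,0,0,0,0,-1]
    - [0,0,0,0,0,-40,-1]
    - [0,0,0,0,0,-40,-1]
    - [0,0,0,0,30,-20,-1]
    - [0,0,0,0,30,0,-1]
    - [0,0,0,0,20,0,-1]
    - [0,0,0,0,0,0,-1]

```text
time_s: 7.9
tcp_pos: [0.4178, -0.1322, 0.2266]
eef_rot: [-179.7, 0.0, -85.2]
contact_force: [0.3, -0.6, 0.5]
gripper_width: 0.0004
```

Run:
```python
from plant import r
import cv2
from h import *
for n in("scene","top"):
    cv2.imwrite(f"pics/{n}7.png",r.capture(n)[:,:,::-1])
a=cv2.imread("pics/scene7.png")[155:275,180:380]; b=cv2.imread("pics/top7.png")[165:285,170:370]
cv2.imwrite("pics/c7.png",cv2.resize(cv2.vconcat([a,b]),None,fx=2.5,fy=2.5,interpolation=cv2.INTER_CUBIC))
i=r.camera_info("top"); S=4
big=cv2.resize(cv2.imread("pics/top7.png"),None,fx=S,fy=S,interpolation=cv2.INTER_CUBIC); hsv=cv2.cvtColor(big,cv2.COLOR_BGR2HSV)
for n,lo,hi,box,h,C,yaw in[("tea",(50,60,88),(75,255,255),(285,180,345,260),.04,(568.9,-124.2),3.1),("cracker",(15,80,128),(30,255,255),(185,170,245,260),.045,(586.2,189.9),-7.4)]:
    m=cv2.inRange(hsv,lo,hi); k=np.zeros_like(m); x0,y0,x1,y1=[S*v for v in box]; k[y0:y1,x0:x1]=m[y0:y1,x0:x1]
    k=cv2.morphologyEx(k,cv2.MORPH_OPEN,np.ones((9,9)))
    c=max(cv2.findContours(k,cv2.RETR_EXTERNAL,cv2.CHAIN_APPROX_NONE)[0],key=cv2.contourArea)[:,0]
    P=cast(i,(c+.5)/S-.5,h)*1000; rc=cv2.minAreaRect(P.astype(np.float32)); b=cv2.boxPoints(rc)
    t=np.radians(yaw); d=b-np.array(C); M=np.c_[d@[np.cos(t),np.sin(t)],d@[-np.sin(t),np.cos(t)]]
    print(n,np.round(rc[1],1),round(rc[2],1),M.round(1).tolist())
print(r.get_state()["tcp_pos"],r.get_state()["contact_force"])
```

```text
tea [121.4  83.1] 4.7 [[-41.2, 44.5], [-38.8, -38.6], [82.5, -35.2], [80.2, 47.9]]
cracker [ 66.2 137. ] 80.5 [[-42.7, -34.0], [94.3, -39.0], [96.7, 27.2], [-40.3, 32.2]]
[ 0.41976344 -0.13209999  0.22646248] [ 0.18953752 -0.34179134 -0.10937383]
```

View pics/c7.png

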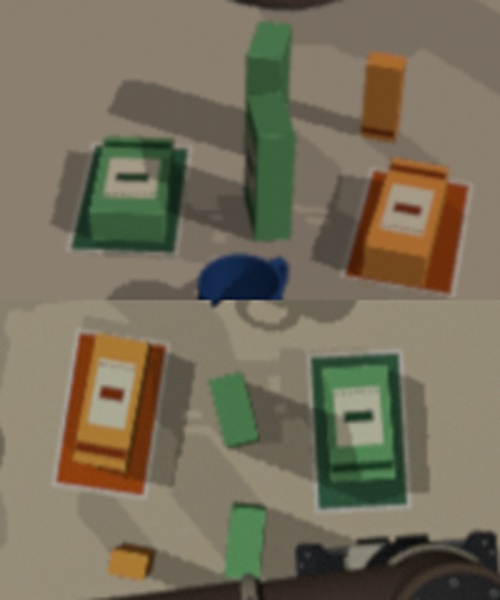

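Both lie window up inside their mats. The far end of the cracker is the tightest margin, so I'll check it in the scene view.

Run:
```python
import cv2
a=cv2.imread("pics/scene7.png")[210:280,310:380]; b=cv2.imread("pics/top7.png")[170:240,185:255]
cv2.imwrite("pics/c8.png",cv2.resize(cv2.hconcat([a,b]),None,fx=5.6,fy=5.6,interpolation=cv2.INTER_CUBIC))
```

```text
(no output)
```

View pics/c8.png

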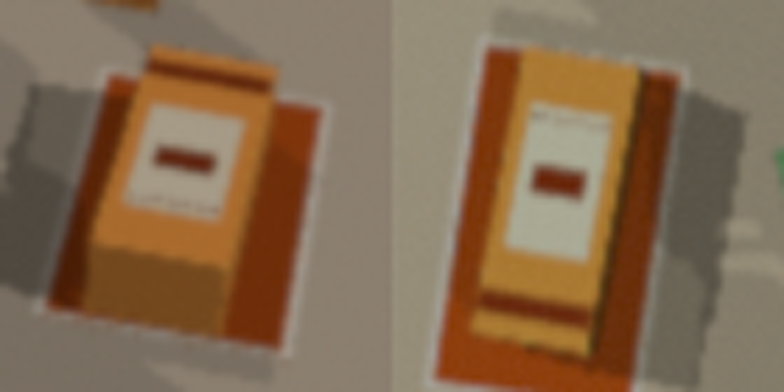

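```bash
python3 -c "
from plant import r
print(r.get_state()['time_s']); print(r.close_job())"
```

```text
8.0
the job is handed in; nothing more can be done
None
```

I tipped both cartons with the shut fingertips, about 18 mm below their top edges: the orange one first, then the right-hand green one. The job was handed in at 8.0 s of the 40 s allowed, and no verdict is reported.

The last pictures show both cartons on their backs, window up, inside their mats. The arm was raised clear, and the other objects looked unmoved in those views, but I didn't measure them.

| Carton | Farthest point along mat x (limit 103 mm) | Farthest point along mat y (limit 63 mm) |
|---|---|---|
| Tea | about 82 mm | about 48 mm |
| Cracker | about 94–97 mm | about 39 mm |

- **Tightest margin:** the cracker's far end. The scene view also put it inside the mat's outer edge, but only by about one pixel, which I judged to be about 4 mm.
- **Disagreement:** the dark stripe near each carton's foot cut off the measured outline, so the lengths came out short (121 instead of 140 mm, and 137 instead of 160 mm). I therefore checked the foot ends only by eye; both looked well inside.

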